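# Third hand at the lamp repair: press the stem home

### The arm

A 7-joint arm with a two-finger parallel gripper is mounted at the origin on the work surface. World frame = base frame: x ahead of the robot, y to its left, z up, the work surface at z = 0. Lengths are in m, angles in rad, forces in N, time in s.
With the tool pointing down it reaches from about 0.4 to 0.875 m from the base axis. Payload 19.3 kg.
Tool frame: the origin (TCP) lies at the very end of the fingers, on their centre line; the grasp point (between the pads) lies 19 mm behind it; z points along the fingers, y is the line along which they close (so a half turn about z gives the same grasp; the last joint's range is limited). The gripper opens to 85 mm and grips with 20 to 120 N. Pads are 22 mm wide; open, the fingers measure 114 mm over their backs; the gripper's body (76 mm by 85 mm) begins 54 mm behind the grasp point. The pads swing forward as they close: fully open they stand 13 mm farther back than shut.
Start: joints at [-1.171, 0.521, -0.036, 1.599, 0.021, 1.021, -0.113], TCP at [0.283, 0.557, 0.231] pointing down, gripper open.
Joint ranges: [-2.91, 2.91], [-0.3, 2.13], [-1.5, 1.42], [0.17, 2.43], [-1.26, 4.41], [0.16, 1.93], [-2.52, 2.52]. Speed limits (rad/s): [1.89, 1.89, 2.39, 2.39, 3.01, 3.01, 3.01].

### API

Orientations are given as [roll, pitch, yaw] about the fixed x, y, z axes, in that order (R = Rz(yaw) Ry(pitch) Rx(roll)).
In Python, from workcell import bot gives the robot as it stands.
- The arm moves only by the tool jog_arm, never from a script. Its argument "motion" is a list of rows, each a list of 5 numbers: the shift along the tool's x, y, z scaled (see below), then the turn about the tool's z scaled (see below), then the opening, from 0 (shut) to 1 (fully open). A call has 1 to 12 rows; each row shifts and turns the commanded pose from where the row before left it, along the tool's axes as they then stand; what a row does not reach is not made up. The controller multiplies each number of a shift by 30 mm and each number of a turn by 0.08 rad. A row lasts 1/10 s, in which the tool goes at most 50 mm and 8.59 degrees, less where a joint would pass 70% of its speed; a pose out of reach is approached as far as the arm can. A call with a number of a shift or a turn outside -1 to 1 is refused whole. A call with a gripper value outside its range is refused whole. The fingers move at their own pace and stop on an object; "newtons" is the grip in N (left out, the last holds). Time passes only in rows, so rows that do not move let the fingers close. It gives the time, the measured TCP pose, the force, the opening and the grip force at its end, in the units of the state.
- bot.observe(): the state, without advancing time (a new reading comes with each control period).
- bot.grab_frame(name): name is "scene" or "side" or "wrist"; returns a dict with "pixels" (384x512x3 uint8, red, green, blue), "fovy" (degrees; the focal length in pixels is half the picture's height over the tangent of half this angle, whatever the lens; pixels are square), "cx", "cy" (the principal point, pixels), "k1" (the pictures are not rectified: a ray, as slopes to the right and down, at radius r is drawn at 1 + k1 r^2 times it, then the intrinsics apply), "rvec" (rotation vector, rad) and "tvec" (3), from world to camera coordinates, as OpenCV has them; the wrist camera has in their place "mount" (4x4, takes a point from camera to tool coordinates, whose origin is the TCP and whose axes are the flange's). Camera axes: x right, y down, z forward; pixel columns grow to the right and rows downward; lengths in m; the calibration is good to about 2 mm. A picture is of the moment at which its call begins: read the wrist's pose just before it. There is no depth.
- bot.job_done(): hands the job in; it is judged then, once.
The state is a dict: "clock": time; "qpos": joint angles; "qd": joint speeds; "joint_efforts": joint torques, N m; "position": TCP position; "tool_rot": TCP orientation; "force": force on the tool from outside, world axes, zero at the start; "moment": the same for the moment, N m; "grip_width": finger opening in m; "finger_force": force on a finger pad.
Only numpy, scipy, OpenCV 4.12 (cv2) and the standard library are available. Lean on these libraries where they do the work, as an engineer would, in place of code of your own. Each camera call takes 0.05 s, during which the arm holds its last target. There are 200 camera calls.

### The job

Lift the brass lamp stem out of its wooden V-rest, pass the threaded nipple on its foot right through the hole of the lamp base clamped in the vice, and seat the foot flange flush and square on the base. Then be the third hand: press the stem straight against the base with a steady push of about 12 newtons for at least three seconds without ramming it, and finish the program still gripping and pressing like that, so that a colleague can run the nut on from behind. Leave the other things on the bench where they are.

Things in the scene. Friction and masses are not known exactly. Their poses are not given: they have to be found in the camera images.
- stem: loose lamp stem: brass tube, 18 mm dia, 220 mm long, along its y; origin on the axis at mid tube (balance point; 0.28-0.56 kg). At the -y end a brass foot flange 34 mm dia, 8 mm thick, then a threaded nipple 10 mm dia, 32 mm long, its last 5 mm tapering to 6 mm. At the +y end a black lampholder 39 mm dia, 52 mm long. Starts level in the V-rest, axis 60 mm above the bench
- stem_shoulder (a point): centre of the foot flange's flat outer face (34 mm in diameter, the nipple stands out of it), 118 mm from the stem's origin along the stem's -y
- stem_tip (a point): free end of the nipple, on its axis, 150 mm from the stem's origin along the stem's -y
- lamp_base: fixed brass lamp base, a round plate held on edge in the vice. Origin on the hole's axis, 127 mm above the bench; y = that axis, level, out of the front face towards the stem's side. Plate 140 mm dia, y -6 to +6 mm; in front a step 80 mm dia to y = 10 and a boss 40 mm dia to y = 16 mm. Plain through hole 14 mm dia, 22 mm long; the seated nipple stands 10 mm out of the back
- base_seat (a point): centre of the boss's flat front face, at the mouth of the hole, where the flange must sit: 16 mm along the base's y from its origin, axes as the base's. Brass on brass is stiff: each further 0.1 mm of travel adds roughly 1 N of push (the arm and grip give too)
- vice: small blue bench vice, fixed. Origin on the bench under the lamp base's origin, axes as the base's. Foot 116 mm dia; jaws 80 mm wide (x), top 85 mm above the bench; body and anvil reach y = +83 mm, no higher than the jaws; the screw's bar reaches y = -100 mm
- rest: fixed plywood V-rest: board 90 x 190 x 16 mm, long side along its y, two V-notched uprights at y = -75 and +75 mm, 18 mm thick, tops 69 mm above the bench. Origin on the bench under its centre; the stem starts above it within 8 mm, same heading. Between the uprights it is free below the tube down to the board
- multimeter: bystander: orange and black digital multimeter lying flat, 75 x 150 x 45 mm, origin under its centre
- solder_spool: bystander: spool of solder standing on its flange, 54 mm in diameter, 52 mm high, origin under its centre
- tape_roll: bystander: black roll of insulating tape lying flat, 64 mm in diameter, 19 mm high, origin under its centre
- parts_dish: bystander: shallow aluminium dish with the nut and washer, 80 mm in diameter, 16 mm high, origin under its centre
There are look-alikes about, which are no part of the job. Several things look just like the rest: the one meant starts farthest from the robot's base.

How it is judged:
On the way, in this order (a step that is already met when the one before it is completed fails the run):
1. the stem is lifted clear of the V-rest (height (world z) of stem above 0.085 m and contact force between stem and rest below 0.1 N and contact force between stem and the fingers above 1 N), for 0.2 s.
2. the nipple is through the base's hole, the flange sits flush and square on the base, and the gripped stem is pressed on it with 6 to 20 N for 3 s without a break (distance between stem_shoulder and base_seat below 0.004 m and angle between the y axis of stem and the y axis of lamp_base, either way round below 0.06 rad and contact force between stem and lamp_base between 6 and 20 N and contact force between stem and the fingers above 1 N), for 3 s.
At the end, for the whole second after the job is handed in: the gripper still holds the stem, which nothing but the gripper and the lamp base carries; the flange's centre is within 4 mm of the seat's centre, the stem's axis within 0.06 rad of the hole's axis, the stem at rest (below 20 mm/s), and the push between stem and base stays between 6 and 20 N (all of step 2 and contact force between stem and rest below 0.1 N and linear speed of stem below 0.02 m/s); the arm keeps its last pose, push and grip.
It fails at once if the stem is rammed into the base (more than 45 N) (contact force between stem and lamp_base above 45 N).
It fails at once if a bystander is shifted by more than 25 mm (distance of any of multimeter, solder_spool, tape_roll, parts_dish from where it was at the start of the episode above 0.025 m).
It also fails if it takes over 58 s, if anything falls off the work surface, if the arm or the gripper's body presses on something with over 40 N, if the wrist force passes 120 N, or if a joint passes its speed limit or range.

## Working session

There is one attempt and no reset: what is moved stays moved. The work goes in short steps, Python scripts to look and compute and a tool call to move; the robot and the scene stay as the last step left them, time stands still between calls to the robot, and variables do not carry over. Pictures are saved under pics/ and viewed, at most 12 in all, crops included, and the job is handed in when it is done.

Besides the shell and the picture viewer there is one more tool, called after "Emit:" as name(argument=value, ...), one argument or row to a line, values as JSON. jog_arm: Moves the arm, as the interface text tells. Shifts and turns lie within -1 to 1; 1 stands for 30 mm of shift or 0.08 rad of turn. Its arguments: {"type":"object","properties":{"motion":{"type":"array","items":{"type":"array","items":{"type":"number"}}},"newtons":{"type":"number"}},"required":["motion"]}

```bash
ls; mkdir -p pics
python3 - <<'E'
from workcell import bot
import cv2,numpy as np
s=bot.observe();print(s)
for n in("scene","side"):
    f=bot.grab_frame(n);cv2.imwrite(f"pics/{n}0.png",f["pixels"][:,:,::-1]);np.save(f"{n}0.npy",f,allow_pickle=True)
    print({k:v for k,v in f.items() if k!="pixels"})
a=cv2.imread("pics/scene0.png");cv2.imwrite("pics/s0.png",cv2.resize(a,(800,600)));a=cv2.imread("pics/side0.png");cv2.imwrite("pics/d0.png",cv2.resize(a,(800,600)))
f=bot.grab_frame("wrist");print({k:v for k,v in f.items() if k!="pixels"})
E
```

```text
pics
{'clock': 0.0, 'qpos': array([-1.1711985 ,  0.52205266, -0.03632438,  1.59999444,  0.02117291,
        1.02109714, -0.11281067]), 'qd': array([-0.00063704,  0.00022102, -0.00080234, -0.00144353, -0.00052063,
       -0.00120516, -0.00175247]), 'joint_efforts': array([-6.76817835e-04, -9.27104759e+01,  1.97895348e+00, -3.69936526e+01,
        1.76397135e-02,  8.20394838e-03, -4.08346602e-05]), 'position': array([0.28281656, 0.55697311, 0.23070653]), 'tool_rot': array([-3.14042653e+00,  6.16028626e-05,  2.67175718e+00]), 'force': array([ 0.45756057, -1.01986312, -0.44730429]), 'moment': array([ 0.05148577, -0.00231079,  0.01396419]), 'finger_force': 0.0, 'grip_width': 0.08526626557252236}
{'fovy': 45.333520331369634, 'cx': 255.68902293794463, 'cy': 194.86243555362307, 'k1': -0.1869881097708451, 'rvec': array([ 1.91917687,  1.74148608, -0.60869494]), 'tvec': array([-0.05638365, -0.33725344,  1.67127539])}
{'fovy': 55.71827661497784, 'cx': 258.75770330392174, 'cy': 196.72741370915415, 'k1': -0.11792106751372372, 'rvec': array([ 2.38123595, -0.10208981,  0.04658335]), 'tvec': array([-0.53427331,  0.09759482,  1.05670861])}
{'fovy': 71.46446493449938, 'cx': 249.7305984210406, 'cy': 187.42647714163223, 'k1': -0.05544752047768267, 'mount': array([[ 9.77678191e-04, -9.55562008e-01, -2.94788557e-01,
         7.47385120e-02],
       [ 9.99999303e-01,  1.12932359e-03, -3.44182991e-04,
         5.54916700e-05],
       [ 6.61799862e-04, -2.94788015e-01,  9.55562446e-01,
        -1.43354043e-01],
       [ 0.00000000e+00,  0.00000000e+00,  0.00000000e+00,
         1.00000000e+00]])}
```

View pics/s0.png

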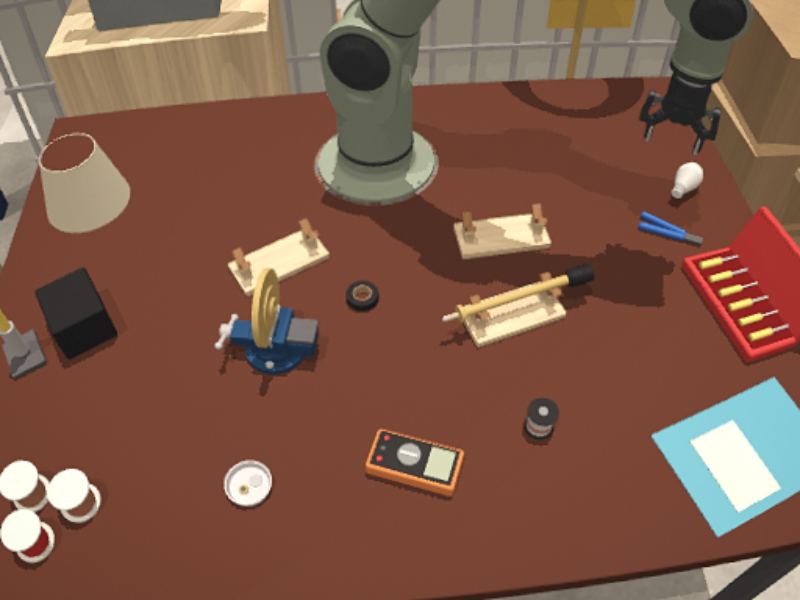

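View pics/d0.png

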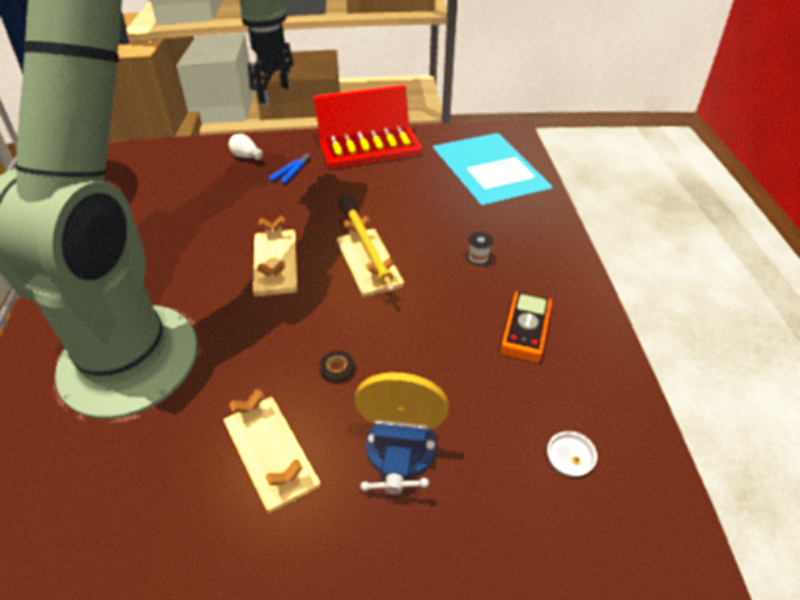

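The scene shows the stem with its nipple tip at (447,319) and lampholder at (590,275), and the base in the vice at (266,305). The side view shows the stem from (347,203) to (392,288) and the base plate at (402,400). The stem's rest is the farther of the two on that side.

```bash
cat > h.py <<'E'
import numpy as np,cv2
from scipy.spatial.transform import Rotation as R
def K(f):
    F=192/np.tan(np.radians(f["fovy"]/2));return np.array([[F,0,f["cx"]],[0,F,f["cy"]],[0,0,1]])
def pose(f,s=None):
    "camera->world R, centre"
    if "rvec" in f:
        r=cv2.Rodrigues(f["rvec"])[0];return r.T,-r.T@f["tvec"]
    T=R.from_euler("xyz",s["tool_rot"]).as_matrix();M=f["mount"]
    return T@M[:3,:3],s["position"]+T@M[:3,3]
def rays(f,uv,s=None):
    uv=np.array(uv,float).reshape(-1,1,2)
    n=cv2.undistortPoints(uv,K(f),np.array([f["k1"],0,0,0,0.]))[:,0]
    r,c=pose(f,s);return c,np.c_[n,np.ones(len(n))]@r.T
def onplane(f,uv,z,s=None):
    c,d=rays(f,uv,s);return c+d*((z-c[2])/d[:,2])[:,None]
def proj(f,P,s=None):
    r,c=pose(f,s);return cv2.projectPoints((np.atleast_2d(P)-c)@r,np.zeros(3),np.zeros(3),K(f),np.array([f["k1"],0,0,0,0.]))[0][:,0]
def cross(f1,a,f2,b):
    c1,d1=rays(f1,a);c2,d2=rays(f2,b);out=[]
    for p,q in zip(d1,d2):
        t=np.linalg.lstsq(np.c_[p,-q],c2-c1,rcond=None)[0];out.append(((c1+p*t[0])+(c2+q*t[1]))/2)
    return np.array(out)
E
python3 - <<'E'
from h import *
np.set_printoptions(precision=4,suppress=True)
S=np.load("scene0.npy",allow_pickle=True).item();D=np.load("side0.npy",allow_pickle=True).item()
k=1.5625
sc=np.array([[447,319],[463,312],[570,280],[592,274]])/k
sd=np.array([[394,291],[390,281],[353,210],[347,200]])/k
print("stem sc",onplane(S,sc,.06));print("stem sd",onplane(D,sd,.06))
for n,f in(("S",S),("D",D)):
    hsv=cv2.cvtColor(f["pixels"],cv2.COLOR_RGB2HSV);x0,y0,x1,y1=(145,165,185,230) if n=="S" else (222,232,292,280)
    m=cv2.inRange(hsv,(15,120,60),(32,255,255));mm=np.zeros_like(m);mm[y0:y1,x0:x1]=m[y0:y1,x0:x1]
    c=max(cv2.findContours(mm,0,1)[0],key=cv2.contourArea);e=cv2.fitEllipse(c);print(n,cv2.boundingRect(c),e)
    print(onplane(f,[e[0]],.127))
# rests: board corners hand-picked (top z .016)
for n,p in(("A",[[454,236],[548,217],[551,240],[463,258]]),("B",[[464,312],[550,280],[565,312],[475,345]]),("C",[[229,263],[314,232],[328,260],[247,292]])):
    print(n,onplane(S,np.array(p)/k,.016).mean(0))
print("vice foot",onplane(S,np.array([[273,352]])/k,.01),"tape",onplane(S,np.array([[362,295]])/k,.01))
E
```

```text
stem sc [[0.5203 0.0953 0.06  ]
 [0.5074 0.1267 0.06  ]
 [0.4518 0.3435 0.06  ]
 [0.4412 0.3906 0.06  ]]
stem sd [[0.5229 0.0781 0.06  ]
 [0.5171 0.1066 0.06  ]
 [0.4498 0.3448 0.06  ]
 [0.4368 0.3844 0.06  ]]
S (161, 172, 18, 50) ((169.4352264404297, 197.206787109375), (14.186956405639648, 49.15098190307617), 11.146506309509277)
[[ 0.5146 -0.2267  0.127 ]]
D (227, 238, 60, 37) ((256.6854553222656, 255.29608154296875), (33.584808349609375, 62.87919616699219), 97.73084259033203)
[[ 0.5118 -0.2181  0.127 ]]
A [0.289  0.2506 0.016 ]
B [0.4836 0.2331 0.016 ]
C [ 0.3077 -0.2178  0.016 ]
vice foot [[ 0.5272 -0.2295  0.01  ]] tape [[ 0.4083 -0.0557  0.01  ]]
```

Emit:
jog_arm(
  motion=[
    [-0.985, -0.61, 0.09, 0, 1],
    [-0.985, -0.61, 0.09, 0, 1],
    [-0.985, -0.61, 0.09, 0, 1],
    [-0.985, -0.61, 0.09, 0, 1],
    [-0.985, -0.61, 0.09, 0, 1],
    [-0.985, -0.61, 0.09, 0, 1],
    [-0.985, -0.61, 0.09, 0, 1],
    [-0.985, -0.61, 0.09, 0, 1],
    [-0.985, -0.61, 0.09, 0, 1],
    [-0.985, -0.61, 0.09, 0, 1],
    [-0.985, -0.61, 0.09, 0, 1],
    [0, 0, 0, 0, 1],
  ],
)

```text
clock: 1.35
position: [0.4836, 0.2262, 0.2012]
tool_rot: [-3.14, 0.001, 2.666]
force: [-0.7, -0.3, -0.2]
grip_width: 0.0849
finger_force: 0.0
```

Emit:
jog_arm(
  motion=[
    [0, 0, 0, 0.955, 1],
    [0, 0, 0, 0.955, 1],
    [0, 0, 0, 0.955, 1],
    [0, 0, 0, 0.955, 1],
    [0, 0, 0, 0.955, 1],
    [0, 0, 0, 0.955, 1],
    [0, 0, 0, 0.955, 1],
    [0, 0, 0, 0.955, 1],
    [0, 0, 0, 0.955, 1],
    [0, 0, 0, 0.955, 1],
    [0, 0, 0, 0.955, 1],
    [0, 0, 0, 0, 1],
  ],
)

```text
clock: 2.55
position: [0.4813, 0.2311, 0.2015]
tool_rot: [-3.141, 0.0, 1.831]
force: [0.2, -1.1, -0.6]
grip_width: 0.0855
finger_force: 0.0
```

Run:
```python
from workcell import bot
from h import *
s=bot.observe();f=bot.grab_frame("wrist");np.save("w1.npy",(f,s),allow_pickle=True)
print(s["clock"],s["position"],s["tool_rot"],s["qpos"])
cv2.imwrite("pics/w1.png",f["pixels"][:,:,::-1])
```

```text
2.55 [0.48134144 0.23112255 0.20149916] [-3.14137509e+00  7.12869455e-05  1.83052635e+00] [-0.73574802  0.42401352  0.23589207  1.8811301  -0.12818556  0.85119778
 -0.17557474]
```

View pics/w1.png

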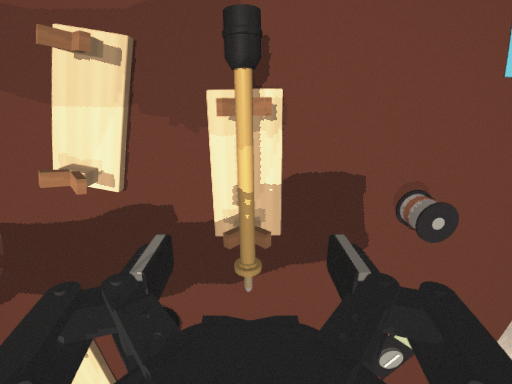

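The wrist view shows the stem running almost vertically, from the tip at (249,290) and flange at (248,267) to the holder end at (242,10). It sits in the rest under the hand.

Run:
```python
from h import *
np.set_printoptions(precision=4,suppress=True)
f,s=np.load("w1.npy",allow_pickle=True)
hsv=cv2.cvtColor(f["pixels"],cv2.COLOR_RGB2HSV);m=cv2.inRange(hsv,(12,130,60),(28,255,255))
p=[]
for v in list(range(85,230,5)):
    x=np.where(m[v,225:265])[0]+225
    if 8<len(x)<26:p.append([x.mean(),v,len(x)])
p=np.array(p);P=onplane(f,p[:,:2],.06,s)
e=np.polyfit(P[:,1],P[:,0],1);print(e,np.abs(np.polyval(e,P[:,1])-P[:,0]).max(),p[::6,2])
yaw=np.arctan2(1,e[0]);print("heading",yaw)
Q=onplane(f,[[249,290],[248.5,276],[242.5,64],[242,72]],.06,s)
u=np.array([np.cos(yaw),np.sin(yaw)])
print(Q)
b=np.array([np.polyval(e,.23),.23])
for q,o in zip(Q,(150,118,-110,-110)):
    print("origin est",b+u*((q[:2]-b)@u+o/1000))
c,_=rays(f,[[0,0]],s);print("cam",c)
```

```text
[-0.2952  0.5448] 0.005351482052156131 [18. 16.  9. 15. 14.]
heading 1.857857953465177
[[0.5196 0.0855 0.06  ]
 [0.5135 0.1058 0.06  ]
 [0.4452 0.34   0.06  ]
 [0.4466 0.3327 0.06  ]]
origin est [0.4771 0.2293]
origin est [0.4801 0.219 ]
origin est [0.4756 0.2343]
origin est [0.4777 0.2272]
cam [0.4627 0.3038 0.3448]
```

Emit:
jog_arm(
  motion=[
    [-0.07, -0.15, 0, -0.33, 1],
    [0, 0, 0.9, 0, 1],
    [0, 0, 0.9, 0, 1],
    [0, 0, 0.9, 0, 1],
    [0, 0, 0.9, 0, 1],
    [0, 0, 0.9, 0, 1],
    [0, 0, 0.85, 0, 1],
    [0, 0, 0, 0, 1],
    [0, 0, 0, 0, 1],
  ],
)

```text
clock: 3.5
position: [0.4778, 0.2272, 0.0415]
tool_rot: [-3.141, 0.0, 1.859]
force: [-0.1, -0.1, 1.0]
grip_width: 0.0855
finger_force: 0.0
```

Emit:
jog_arm(
  motion=[
    [0, 0, 0, 0, 0],
    [0, 0, 0, 0, 0],
    [0, 0, 0, 0, 0],
    [0, 0, 0, 0, 0],
    [0, 0, 0, 0, 0],
    [0, 0, 0, 0, 0],
    [0, 0, 0, 0, 0],
    [0, 0, 0, 0, 0],
    [0, 0, 0, 0, 0],
    [0, 0, 0, 0, 0],
  ],
  newtons=80,
)

```text
clock: 4.5
position: [0.4774, 0.2274, 0.0415]
tool_rot: [-3.141, -0.0, 1.858]
force: [-5.3, -1.1, 13.1]
grip_width: 0.0153
finger_force: 77.8
```

Emit:
jog_arm(
  motion=[
    [0, 0, -0.2, 0, 0],
    [0, 0, -0.5, 0, 0],
    [0, 0, -0.9, 0, 0],
    [0, 0, -0.9, 0, 0],
    [0, 0, -0.9, 0, 0],
    [0, 0, -0.9, 0, 0],
    [0, 0, -0.9, 0, 0],
    [0, 0, -0.9, 0, 0],
    [0, 0, -0.9, 0, 0],
    [0, 0, 0, 0, 0],
    [0, 0, 0, 0, 0],
  ],
)

```text
clock: 5.6
position: [0.4777, 0.2274, 0.2512]
tool_rot: [3.141, -0.0, 1.858]
force: [0.1, 0.6, -3.3]
grip_width: 0.0155
finger_force: 78.5
```

Run:
```python
from workcell import bot
from h import *
for n in("scene","side"):
    s=bot.observe();f=bot.grab_frame(n);np.save(n+"1.npy",f,allow_pickle=True)
    print(s["position"],s["tool_rot"],s["force"])
    y=proj(f,s["position"])[0].astype(int);print(y)
    x0,y0=max(y[0]-130,0),max(y[1]-100,0);c=f["pixels"][y0:y0+200,x0:x0+260,::-1];print(x0,y0)
    cv2.imwrite(f"pics/{n}1c.png",cv2.resize(c,None,fx=1.5,fy=1.5))
a,b=cv2.imread("pics/scene1c.png"),cv2.imread("pics/side1c.png");h=min(a.shape[0],b.shape[0]);cv2.imwrite("pics/both1.png",np.hstack([a[:h],b[:h]]))
```

```text
[0.47769006 0.22740744 0.25115752] [ 3.14118021e+00 -2.62853439e-04  1.85788573e+00] [ 0.0576597   0.6083878  -3.33440864]
[336 143]
206 43
[0.47741118 0.2272362  0.25046319] [-3.14072659e+00  2.23282457e-04  1.85784123e+00] [-1.66982605  0.14688785 -3.02560055]
[232 105]
102 5
```

View pics/both1.png

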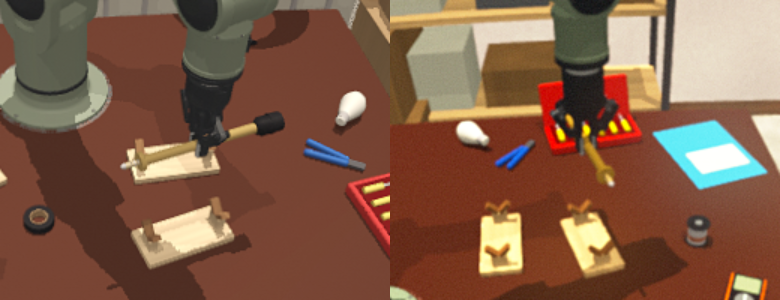

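Stem held level (scene crop, between (125,165) and (270,122)), clear of the rest. Moving next to the base for a close look.

Emit:
jog_arm(
  motion=[
    [-0.6, -0.01, 0, 0, 0],
    [-0.97, -0.01, 0, 0, 0],
    [-0.97, -0.01, 0, 0, 0],
    [-0.97, -0.01, 0, 0, 0],
    [-0.97, -0.01, 0, 0, 0],
    [-0.97, -0.01, 0, 0, 0],
    [-0.97, -0.01, 0, 0, 0],
    [-0.97, -0.01, 0, 0, 0],
    [-0.97, -0.01, 0, 0, 0],
    [-0.97, -0.01, 0, 0, 0],
    [-0.97, -0.01, 0, 0, 0],
    [-0.97, -0.01, 0, 0, 0],
  ],
)

```text
clock: 6.9
position: [0.5698, -0.099, 0.2498]
tool_rot: [-3.14, -0.001, 1.858]
force: [0.0, 0.5, -2.6]
grip_width: 0.0155
finger_force: 78.5
```

Emit:
jog_arm(
  motion=[
    [-0.97, -0.01, 0, 0, 0],
    [-0.97, -0.01, 0, 0, 0],
    [-0.97, -0.01, 0, 0, 0],
    [-0.97, -0.01, 0, 0, 0],
    [-0.97, -0.01, 0, 0, 0],
    [-0.4, 0, 0, 0, 0],
    [0, 0, 0, 0.8, 0],
    [0, 0, 0, 0.8, 0],
    [0, 0, 0, 0, 0],
    [0, 0, 0, 0, 0],
  ],
)

```text
clock: 7.9
position: [0.6131, -0.2487, 0.2504]
tool_rot: [-3.141, -0.001, 1.732]
force: [-0.4, -0.2, -3.0]
grip_width: 0.0156
finger_force: 78.4
```

Run:
```python
from workcell import bot
from h import *
s=bot.observe();f=bot.grab_frame("wrist");np.save("w2.npy",(f,s),allow_pickle=True)
print(s["clock"],s["position"],s["tool_rot"],s["qpos"])
cv2.imwrite("pics/w2.png",cv2.resize(f["pixels"][:,:,::-1],(800,600),interpolation=cv2.INTER_CUBIC))
```

```text
7.9 [ 0.61308333 -0.24874385  0.25039368] [-3.14056342e+00 -5.31308174e-04  1.73221076e+00] [ 0.05969593  0.59402683  0.37966431  1.48710532 -0.23403124  1.10656847
  0.64704239]
```

View pics/w2.png

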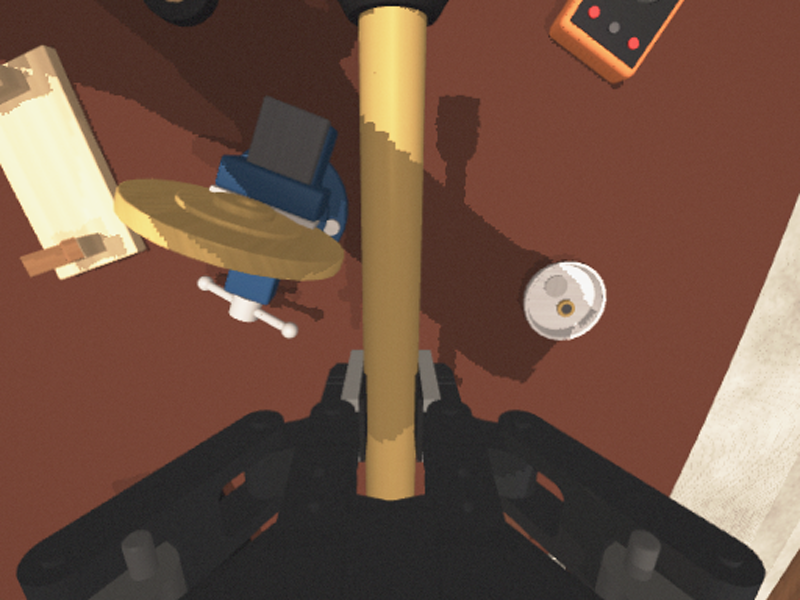

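The wrist view shows the stem vertical at column 392. The base plate spans (115,190) to (343,265), with its boss around (225,210) and the vice jaws at (275,180). I'll zoom on the plate.

Run:
```python
from h import *
f,s=np.load("w2.npy",allow_pickle=True)
c=f["pixels"][95:195,65:230,::-1];c=cv2.convertScaleAbs(c,alpha=1.6)
cv2.imwrite("pics/w2c.png",cv2.resize(c,None,fx=4.8,fy=4.8,interpolation=cv2.INTER_CUBIC))
```

```text
(no output)
```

View pics/w2c.png

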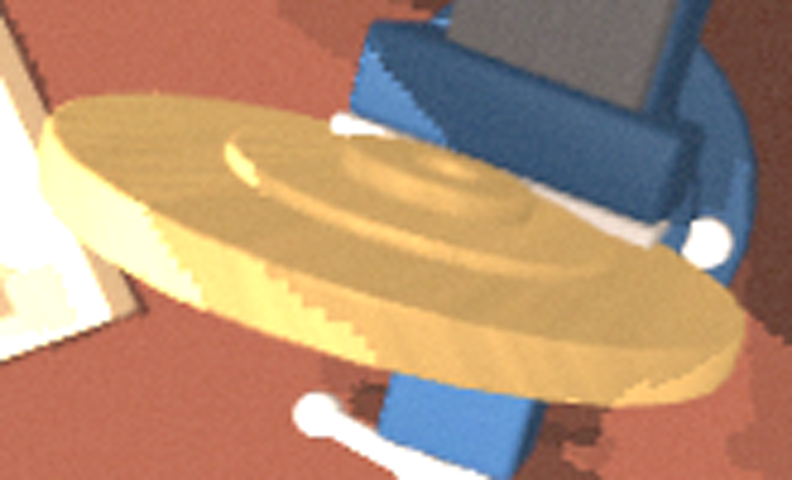

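The crop shows the front face's left end near crop (48,125) and right end near (742,330), with the hole mouth at about (452,165).

Run:
```python
from h import *
np.set_printoptions(precision=4,suppress=True)
f,s=np.load("w2.npy",allow_pickle=True)
px=lambda a:np.array(a)/4.8+[65-.4,95-.4]
E=px([[48,128],[742,326]]);H=px([[452,165]])
hole=onplane(f,H,.127,s)[0];print("hole mouth",hole)
z=np.array([.127,.127])
for i in range(4):
    P=np.array([onplane(f,[e],zz,s)[0] for e,zz in zip(E,z)])
    d=P[1]-P[0];th=np.arctan2(d[1],d[0]);c=P.mean(0)
    u=np.array([np.cos(th),np.sin(th),0]);t=np.linspace(0,2*np.pi,721)
    C=np.array([*c[:2],.127])+.07*np.outer(np.cos(t),u)+.07*np.outer(np.sin(t),[0,0,1]);q=proj(f,C,s)
    w=(E[1]-E[0]);k=q@w;z=np.array([C[k.argmin(),2],C[k.argmax(),2]])
    yb=th+np.pi/2
    n=np.array([np.cos(yb),np.sin(yb)])
    print("len",np.linalg.norm(d[:2]),"heading y",yb,"c",c[:2],"seat",c[:2]+.01*n,"z",z, "hole rel",(hole[:2]-c[:2])@n,(hole[:2]-c[:2])@u[:2])
# jaw edges, z=.085
for a,b in ([[380,28],[690,140]],[[440,135],[660,220]]):
    J=onplane(f,px([a,b]),.085,s);d=J[1]-J[0];print("jaw",np.arctan2(d[1],d[0])+np.pi/2)
r=onplane(f,np.array([[392,30],[391,480]])/1.5625,.27,s);T=R.from_euler("xyz",s["tool_rot"]).as_matrix()
print("stem in tool",(r-s["position"])@T)
```

```text
hole mouth [ 0.516  -0.2109  0.127 ]
len 0.15020936685043684 heading y 1.445605692930366 c [ 0.5051 -0.2255] seat [ 0.5063 -0.2155] z [0.1631 0.1221] hole rel 0.01583669419687945 0.009019793763599047
len 0.128040733689291 heading y 1.3705443002366173 c [ 0.5164 -0.2232] seat [ 0.5184 -0.2134] z [0.1609 0.1246] hole rel 0.011998410680508876 -0.0028866346348580514
len 0.12940146924015455 heading y 1.3796138958320878 c [ 0.5158 -0.2231] seat [ 0.5177 -0.2133] z [0.1609 0.1246] hole rel 0.012024881316794156 -0.0021896118605458166
len 0.12940146924015455 heading y 1.3796138958320878 c [ 0.5158 -0.2231] seat [ 0.5177 -0.2133] z [0.1609 0.1246] hole rel 0.012024881316794156 -0.0021896118605458166
jaw 1.3826779771348647
jaw 1.3567392040251447
stem in tool [[ 0.1097  0.0009 -0.0195]
 [-0.0348  0.0009 -0.0196]]
```

Emit:
jog_arm(
  motion=[
    [0, 0, 0, 0.885, 0],
    [0, 0, 0, 0.885, 0],
    [0, 0, 0, 0.885, 0],
    [0, 0, 0, 0.885, 0],
    [0, 0, 0, 0.885, 0],
    [0, 0, 0, 0, 0],
    [0.6, -0.3, 0, 0, 0],
    [0.95, -0.5, 0, 0, 0],
    [0.95, -0.5, 0, 0, 0],
    [0.95, -0.5, 0, 0, 0],
    [0.95, -0.5, 0, 0, 0],
    [0.95, -0.5, 0, 0, 0],
  ],
)

```text
clock: 9.15
position: [0.5614, -0.0743, 0.2512]
tool_rot: [3.141, -0.0, 1.379]
force: [0.0, 0.6, -2.4]
grip_width: 0.0155
finger_force: 78.5
```

Emit:
jog_arm(
  motion=[
    [0.95, -0.5, 0, 0, 0],
    [0.23, -0.08, 0, 0, 0],
    [0, 0, 0.9, 0, 0],
    [0, 0, 0.9, 0, 0],
    [0, 0, 0.9, 0, 0],
    [0, 0, 0.9, 0, 0],
    [0, 0, 0.9, 0, 0],
    [0, 0, 0.23, 0, 0],
    [0, 0, 0, 0, 0],
    [0, 0, 0, 0, 0],
  ],
)

```text
clock: 10.15
position: [0.5523, -0.0378, 0.1103]
tool_rot: [3.14, -0.0, 1.376]
force: [0.1, -0.5, -2.9]
grip_width: 0.0158
finger_force: 78.6
```

Run:
```python
from workcell import bot
from h import *
np.set_printoptions(precision=4,suppress=True)
ims=[]
for n in("scene","side"):
    s=bot.observe();f=bot.grab_frame(n);np.save(n+"2.npy",f,allow_pickle=True)
    T=R.from_euler("xyz",s["tool_rot"]).as_matrix()
    print(s["clock"],s["position"],s["tool_rot"],s["force"])
    seat=np.array([.517,-.212,.127]);tip=s["position"]+T@[-.15,0,-.019];sh=s["position"]+T@[-.118,0,-.019]
    q=proj(f,[seat,tip,sh]);x0,y0=(q[0]-[50,40]).astype(int);print(n,(q-[x0,y0])*4,x0,y0)
    ims.append(cv2.resize(f["pixels"][y0:y0+90,x0:x0+100,::-1],None,fx=4,fy=4,interpolation=cv2.INTER_CUBIC))
cv2.imwrite("pics/b2.png",np.hstack(ims))
```

```text
10.15 [ 0.5523 -0.0378  0.1103] [ 3.1403 -0.0002  1.3764] [ 0.1262 -0.4839 -2.93  ]
scene [[203.0569 161.9447]
 [242.1341 164.0832]
 [288.4147 167.6026]] 124 157
10.2 [ 0.5525 -0.0377  0.1105] [ 3.1398 -0.0004  1.3762] [ 0.1284 -0.1241 -3.332 ]
side [[202.6812 163.9331]
 [209.4744 123.5127]
 [214.8952  81.5079]] 208 212
```

View pics/b2.png

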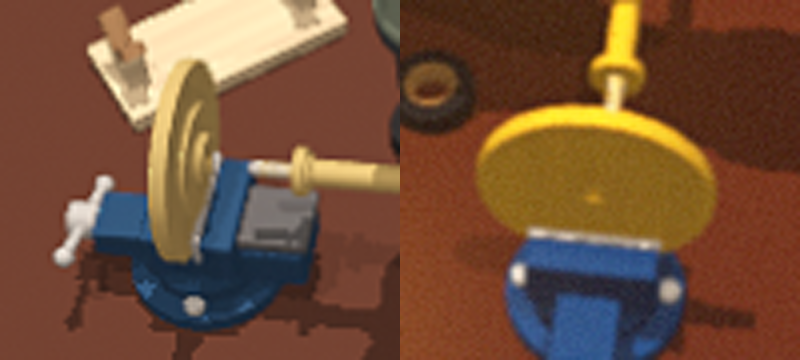

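Scene crop: the nipple tip is at (250,167), in front of the boss at about (205,155). Side crop: the flange is at (617,75) and the hole's back end at (592,197).

Run:
```python
from workcell import bot
from h import *
np.set_printoptions(precision=4,suppress=True)
D=np.load("side2.npy",allow_pickle=True).item();S=np.load("scene2.npy",allow_pickle=True).item()
pos=[];rot=[]
for i in range(8):
    s=bot.observe();pos.append(s["position"]);rot.append(np.unwrap([np.pi,s["tool_rot"][0]]).tolist()[1:]+list(s["tool_rot"][1:]));bot.grab_frame("side")
p=np.mean(pos,0);r=np.mean(rot,0);print(p,np.std(pos,0),r)
T=R.from_euler("xyz",r).as_matrix()
n=np.array([np.cos(1.378),np.sin(1.378),0]);t=np.array([n[1],-n[0],0])
hb=np.array([208,212])+np.array([192.5,197.5])/4-.4
# yellow dot centroid: brighter than plate surround
c,d=rays(D,[hb]);seat=np.array([.517,-.212,.127])
b=c+d[0]*(((seat-.022*n-c)@n)/(d[0]@n));print("hole back in back plane",b,"lateral vs .517 seat",(b-seat)@t)
g=D["pixels"][255:270,245:268].astype(int).sum(2);print(g)
# flange & tube centres in side: mask yellow rows of tube above plate
hsv=cv2.cvtColor(D["pixels"],cv2.COLOR_RGB2HSV);m=cv2.inRange(hsv,(15,120,100),(32,255,255))
for v in range(213,234,2):
    x=np.where(m[v,250:275])[0]+250
    if len(x):
        c,d=rays(D,[[x.mean(),v]]);w=p+T@[0,0,-.019];q=c+d[0]*((.1285-c[2])/d[0][2]);print(v,x.min(),x.max(),"lateral of stem",(q-seat)@t)
print("stem by fk lateral",(p+T@[-.118,0,-.019]-seat)@t,(p+T@[0,0,-.019]-seat)@t, "gap",(p+T@[-.118,0,-.019]-seat)@n)
```

```text
[ 0.5521 -0.0375  0.1099] [0.0002 0.0001 0.0004] [ 3.1405 -0.0003  1.3761]
hole back in back plane [ 0.5083 -0.2327  0.1256] lateral vs .517 seat -0.004523338329571299
[[274 261 267 262 260 257 263 254 254 251 260 268 241 264 257 261 275 255
  269 266 276 262 258]
 [266 251 279 286 258 267 256 263 264 246 261 242 269 269 267 262 268 252
  253 266 259 254 271]
 [255 262 266 274 257 250 268 266 261 260 255 260 276 248 266 262 253 255
  256 274 247 266 275]
 [268 276 273 258 271 274 267 257 254 275 264 271 275 275 251 270 274 263
  271 258 270 262 265]
 [262 280 257 275 264 238 270 248 247 280 287 280 288 281 279 262 257 249
  270 247 260 264 265]
 [256 265 271 277 265 267 272 264 275 280 301 305 302 264 258 262 258 257
  278 256 258 254 272]
 [267 258 253 251 262 262 258 278 274 316 342 361 340 292 270 264 265 263
  251 257 255 262 277]
 [279 262 251 278 260 258 266 266 268 282 325 330 321 304 272 262 272 260
  259 271 286 273 268]
 [276 249 275 255 276 267 265 274 265 266 269 263 272 261 270 252 272 259
  262 257 264 258 258]
 [277 263 275 264 259 281 258 251 269 268 264 265 274 265 2
[... 460 characters left out ...]
321 289 288 287 268 272 261 266 268 260
  273 253 254 275 255]]
213 261 268 lateral of stem 0.0019508799986200217
215 260 267 lateral of stem 4.2906356290244255e-05
217 260 267 lateral of stem 0.0006901819318049585
219 259 267 lateral of stem 6.927511573302173e-05
221 259 267 lateral of stem 0.0007104107471834154
223 259 267 lateral of stem 0.0013455155151104576
225 257 266 lateral of stem -0.001756921897229666
227 255 267 lateral of stem -0.0023538126662895017
229 255 269 lateral of stem 0.000751301583048668
231 255 269 lateral of stem 0.0013747905848018052
233 256 268 lateral of stem 0.002658419423209262
stem by fk lateral 0.0007510408472700095 0.0009792481610423726 gap 0.06001763787411647
```

Run:
```python
from h import *
np.set_printoptions(precision=2,suppress=True)
D=np.load("side2.npy",allow_pickle=True).item();S=np.load("scene0.npy",allow_pickle=True).item();W,s=np.load("w2.npy",allow_pickle=True)
a=np.linspace(0,2*np.pi,361)
def outline(f,s,lat,h,ax=0):
    n=np.array([np.cos(h),np.sin(h),0]);t=np.array([n[1],-n[0],0]);o=np.array([.517,-.212,.127])-.016*n+lat*t+ax*n
    P=np.vstack([o+y*n+.07*np.outer(np.cos(a),t)+.07*np.outer(np.sin(a),[0,0,1]) for y in(-.006,.006)])
    return cv2.convexHull(proj(f,P,s).astype(np.float32))
def mom(c):
    e=cv2.fitEllipse(c);m=cv2.moments(c);return np.array([c[...,0].min(),c[...,0].max(),c[...,1].min(),c[...,1].max(),m["m10"]/m["m00"],m["m01"]/m["m00"],m["m00"],.5*np.degrees(np.arctan2(2*m["mu11"],m["mu20"]-m["mu02"]))])
for n,f,st,(x0,y0,x1,y1),lo in(("side",D,None,(222,236,292,285),(15,120,60)),("wrist",W,s,(70,100,224,185),(17,80,40)),("scene",S,None,(145,165,185,230),(15,120,60))):
    hsv=cv2.cvtColor(f["pixels"],cv2.COLOR_RGB2HSV);m=cv2.inRange(hsv,lo,(34,255,255));mm=np.zeros_like(m);mm[y0:y1,x0:x1]=m[y0:y1,x0:x1]
    c=cv2.convexHull(max(cv2.findContours(mm,0,1)[0],key=cv2.contourArea))
    print(n,"meas     ",mom(c))
    for lat,h,ax in((0,1.378,0),(-.004,1.378,0),(0,1.34,0),(0,1.378,.004)):print("   ",lat,h,ax,mom(outline(f,st,lat,h,ax)))
```

```text
side meas      [ 227.    286.    236.    274.    256.74  255.53 1765.      7.71]
    0 1.378 0 [ 227.71  288.24  238.25  276.85  258.12  257.58 1857.5     7.46]
    -0.004 1.378 0 [ 226.01  286.52  238.09  276.69  256.4   257.43 1855.86    7.63]
    0 1.34 0 [ 227.56  288.    238.07  277.    257.92  257.56 1850.37   10.12]
    0 1.378 0.004 [ 227.99  288.33  236.8   275.44  258.3   256.15 1853.99    7.45]
wrist meas      [  72.    219.    115.    178.    144.28  146.88 5807.     16.01]
    0 1.378 0 [  74.99  223.57  115.59  180.75  148.02  148.66 6062.23   15.75]
    -0.004 1.378 0 [  70.63  219.95  114.26  179.21  144.    147.23 6079.69   15.58]
    0 1.34 0 [  74.56  222.37  112.95  182.56  147.22  148.3  6234.97   17.74]
    0 1.378 0.004 [  75.77  224.8   111.77  176.59  148.99  144.71 5893.75   16.02]
scene meas      [161.   178.   172.   221.   169.38 196.8  598.5  -81.4 ]
    0 1.378 0 [159.69 177.53 171.27 222.86 168.63 197.04 746.6  -85.64]
    -0.004 1.378 0 [160.03 177.81 170.16 221.66 168.95 195.88 742.8  -85.67]
    0 1.34 0 [158.96 178.31 171.09 222.67 168.66 196.85 790.1  -83.82]
    0 1.378 0.004 [161.18 178.89 171.36 222.98 170.06 197.15 741.17 -85.65]
```

Emit:
jog_arm(
  motion=[
    [0, -0.147, 0.047, 0, 0],
    [-0.2, 0, 0, 0, 0],
    [-0.2, 0, 0, 0, 0],
    [-0.2, 0, 0, 0, 0],
    [-0.07, 0, 0, 0, 0],
    [0, 0, 0, 0, 0],
    [0, 0, 0, 0, 0],
    [0, 0, 0, 0, 0],
  ],
)

```text
clock: 11.45
position: [0.5436, -0.0561, 0.1078]
tool_rot: [-3.142, -0.0, 1.376]
force: [0.5, -0.3, -3.3]
grip_width: 0.0154
finger_force: 78.6
```

```bash
cat > look.py <<'E'
from workcell import bot
from h import *
import sys
np.set_printoptions(precision=4,suppress=True)
tag=sys.argv[1];ims=[];P=[];A=[];F=[]
for k in range(4):
    n=("scene","side")[k%2];s=bot.observe();f=bot.grab_frame(n);P.append(s["position"]);A.append(s["tool_rot"][2]);F.append(s["force"])
    if k<2:
        x0,y0=(165,172) if n=="scene" else (232,208)
        ims.append(cv2.resize(f["pixels"][y0:y0+60,x0:x0+60,::-1],None,fx=6.5,fy=6.5,interpolation=cv2.INTER_CUBIC))
cv2.imwrite(f"pics/{tag}.png",np.hstack(ims))
p=np.mean(P,0);h=np.mean(A);n=np.array([np.cos(1.375),np.sin(1.375),0]);t=np.array([n[1],-n[0],0]);seat=np.array([.5138,-.2114,.127])
sh=p-.118*np.array([np.cos(h),np.sin(h),0])+[0,0,.0185]
print(s["clock"],p,"yaw",h,"gap",(sh-seat)@n,"lat",(sh-seat)@t,"dz",sh[2]-.127,"F axial/lat/z",np.mean(F,0)@n,np.mean(F,0)@t,np.mean(F,0)[2])
E
python3 look.py c3
```

```text
11.6 [ 0.5435 -0.0561  0.1078] yaw 1.3760907766439008 gap 0.0400772670272421 lat -0.0009110258339514311 dz -0.0007379095490593346 F axial/lat/z -0.182862070947693 0.22539634335177836 -2.7690240224743032
```

View pics/c3.png

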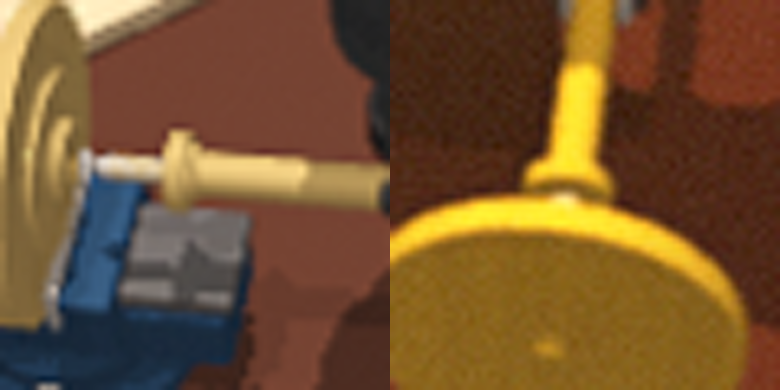

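Both crops show the nipple pointing at the hole: in the scene crop its tip is at (85,165) by the boss, and the side-view axis runs onto the dot at (548,347). Advancing gently.

Emit:
jog_arm(
  motion=[
    [-0.05, 0, 0, 0, 0],
    [-0.05, 0, 0, 0, 0],
    [-0.05, 0, 0, 0, 0],
    [-0.05, 0, 0, 0, 0],
    [-0.05, 0, 0, 0, 0],
    [-0.05, 0, 0, 0, 0],
    [-0.05, 0, 0, 0, 0],
    [0, 0, 0, 0, 0],
  ],
)

```text
clock: 12.45
position: [0.5414, -0.0669, 0.1078]
tool_rot: [3.142, 0.0, 1.375]
force: [0.8, -0.4, -2.9]
grip_width: 0.0158
finger_force: 78.6
```

Emit:
jog_arm(
  motion=[
    [-0.05, 0, 0, 0, 0],
    [-0.05, 0, 0, 0, 0],
    [0, 0, 0, 0, 0],
  ],
)

```text
clock: 12.75
position: [0.5408, -0.0699, 0.1078]
tool_rot: [3.142, 0.0, 1.375]
force: [-0.8, -0.4, -3.3]
grip_width: 0.0157
finger_force: 78.6
```

```bash
python3 look.py c4
```

```text
12.9 [ 0.5409 -0.0697  0.1078] yaw 1.3756441360891594 gap 0.026247741898323188 lat -0.0009511595440876933 dz -0.0007009067233030297 F axial/lat/z 0.053035798038149 0.017900014736976774 -2.8812595705891497
```

Emit:
jog_arm(
  motion=[
    [0, 0, -0.02, 0, 0],
    [-0.05, 0, 0, 0, 0],
    [-0.05, 0, 0, 0, 0],
    [-0.05, 0, 0, 0, 0],
    [0, 0, 0, 0, 0],
  ],
)

```text
clock: 13.45
position: [0.5399, -0.0743, 0.1084]
tool_rot: [3.142, 0.0, 1.375]
force: [0.7, 0.4, -2.7]
grip_width: 0.0158
finger_force: 78.6
```

Emit:
jog_arm(
  motion=[
    [-0.05, 0, 0, 0, 0],
    [-0.05, 0, 0, 0, 0],
    [-0.05, 0, 0, 0, 0],
    [-0.05, 0, 0, 0, 0],
    [0, 0, 0, 0, 0],
  ],
)

```text
clock: 13.95
position: [0.5388, -0.0802, 0.1084]
tool_rot: [3.142, 0.0, 1.375]
force: [0.3, 0.4, -2.5]
grip_width: 0.0158
finger_force: 78.6
```

```bash
python3 look.py c5
```

```text
14.1 [ 0.5388 -0.08    0.1084] yaw 1.37559025246919 gap 0.015735654009041408 lat -0.0009479776817060732 dz -0.00011125463263708668 F axial/lat/z 0.2626801318543608 -0.07793054822686271 -2.7084745691885534
```

View pics/c5.png

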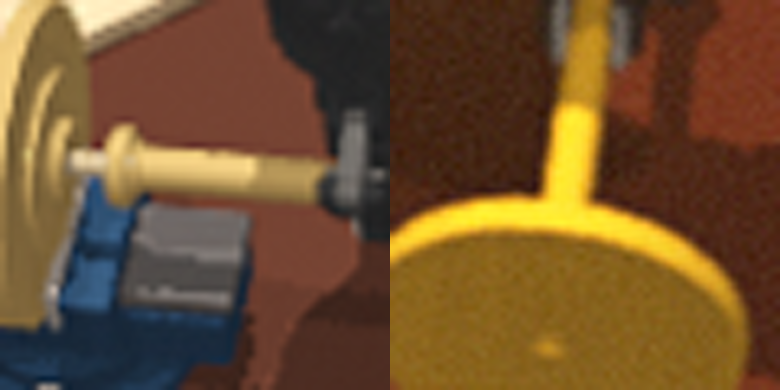

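The nipple is in the hole with no force, and about 12–15 mm remains. Closing the gap in small steps.

Emit:
jog_arm(
  motion=[
    [-0.05, 0, 0, 0, 0],
    [-0.05, 0, 0, 0, 0],
    [-0.05, 0, 0, 0, 0],
    [-0.05, 0, 0, 0, 0],
    [-0.05, 0, 0, 0, 0],
    [0, 0, 0, 0, 0],
  ],
)

```text
clock: 14.75
position: [0.5373, -0.0876, 0.1084]
tool_rot: [-3.142, 0.0, 1.375]
force: [1.2, -0.3, -2.5]
grip_width: 0.0159
finger_force: 78.6
```

Emit:
jog_arm(
  motion=[
    [-0.04, 0, 0, 0, 0],
    [-0.04, 0, 0, 0, 0],
    [0, 0, 0, 0, 0],
  ],
)

```text
clock: 15.05
position: [0.5369, -0.0898, 0.1084]
tool_rot: [-3.142, 0.0, 1.376]
force: [-0.1, -0.8, -3.9]
grip_width: 0.0157
finger_force: 78.6
```

Emit:
jog_arm(
  motion=[
    [-0.03, 0, 0, 0, 0],
    [-0.03, 0, 0, 0, 0],
    [0, 0, 0, 0, 0],
  ],
)

```text
clock: 15.35
position: [0.5365, -0.0916, 0.1084]
tool_rot: [-3.142, 0.0, 1.376]
force: [-0.3, -0.1, -3.0]
grip_width: 0.0155
finger_force: 78.6
```

```bash
python3 look.py c6
```

```text
15.5 [ 0.5366 -0.0914  0.1084] yaw 1.3757084207664376 gap 0.004086539833527136 lat -0.0009254751426428098 dz -0.000101473572756694 F axial/lat/z 0.22428304173964952 -0.6088326141254742 -2.8702794635050113
```

View pics/c6.png

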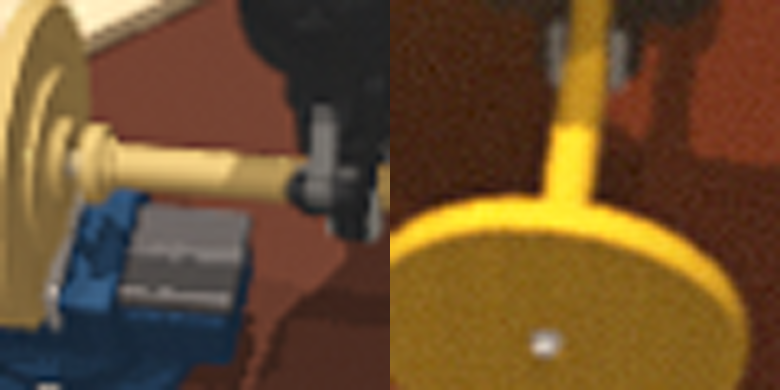

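The nipple tip shows at the hole's back (546,343), with about 4 mm still to go. I'll use 0.3–0.4 mm steps now.

Emit:
jog_arm(
  motion=[
    [-0.012, 0, 0, 0, 0],
    [-0.012, 0, 0, 0, 0],
    [-0.012, 0, 0, 0, 0],
    [-0.012, 0, 0, 0, 0],
    [0, 0, 0, 0, 0],
  ],
)

```text
clock: 16.05
position: [0.5362, -0.0929, 0.1084]
tool_rot: [-3.142, 0.0, 1.376]
force: [1.3, 0.2, -3.1]
grip_width: 0.0157
finger_force: 78.6
```

Emit:
jog_arm(
  motion=[
    [-0.012, 0, 0, 0, 0],
    [-0.012, 0, 0, 0, 0],
    [-0.012, 0, 0, 0, 0],
    [0, 0, 0, 0, 0],
  ],
)

```text
clock: 16.45
position: [0.5361, -0.0939, 0.1084]
tool_rot: [3.142, 0.0, 1.376]
force: [-0.1, 0.5, -3.1]
grip_width: 0.0156
finger_force: 78.6
```

Emit:
jog_arm(
  motion=[
    [-0.012, 0, 0, 0, 0],
    [-0.012, 0, 0, 0, 0],
    [0, 0, 0, 0, 0],
  ],
)

```text
clock: 16.75
position: [0.5359, -0.0946, 0.1084]
tool_rot: [-3.142, 0.0, 1.376]
force: [-0.5, -0.3, -2.1]
grip_width: 0.0157
finger_force: 78.6
```

Emit:
jog_arm(
  motion=[
    [-0.01, 0, 0, 0, 0],
    [-0.01, 0, 0, 0, 0],
    [0, 0, 0, 0, 0],
  ],
)

```text
clock: 17.05
position: [0.5358, -0.0952, 0.1084]
tool_rot: [3.142, 0.0, 1.376]
force: [0.5, 0.7, -3.3]
grip_width: 0.0154
finger_force: 78.6
```

Emit:
jog_arm(
  motion=[
    [-0.01, 0, 0, 0, 0],
    [0, 0, 0, 0, 0],
  ],
)

```text
clock: 17.25
position: [0.5358, -0.0955, 0.1084]
tool_rot: [-3.142, 0.0, 1.376]
force: [-0.0, 1.1, -3.0]
grip_width: 0.0156
finger_force: 78.6
```

Emit:
jog_arm(
  motion=[
    [-0.01, 0, 0, 0, 0],
    [0, 0, 0, 0, 0],
  ],
)

```text
clock: 17.45
position: [0.5357, -0.0958, 0.1084]
tool_rot: [3.142, 0.0, 1.376]
force: [-0.2, -0.2, -2.4]
grip_width: 0.0157
finger_force: 78.6
```

```bash
python3 look.py c7
```

```text
17.6 [ 0.5357 -0.0958  0.1084] yaw 1.375736319077017 gap -0.00031831328570180816 lat -0.0009014087695497793 dz -0.00010673355111243121 F axial/lat/z -0.1863033691447401 -0.2958222794151563 -2.7288025524452606
```

Emit:
jog_arm(
  motion=[
    [-0.01, 0, 0, 0, 0],
    [-0.01, 0, 0, 0, 0],
    [0, 0, 0, 0, 0],
  ],
)

```text
clock: 17.95
position: [0.5356, -0.0964, 0.1084]
tool_rot: [-3.142, 0.0, 1.376]
force: [-0.5, -0.8, -2.8]
grip_width: 0.0157
finger_force: 78.6
```

Emit:
jog_arm(
  motion=[
    [-0.01, 0, 0, 0, 0],
    [-0.01, 0, 0, 0, 0],
    [0, 0, 0, 0, 0],
  ],
)

```text
clock: 18.25
position: [0.5355, -0.097, 0.1084]
tool_rot: [3.142, 0.0, 1.376]
force: [0.6, 0.6, -2.1]
grip_width: 0.0155
finger_force: 78.6
```

Emit:
jog_arm(
  motion=[
    [-0.01, 0, 0, 0, 0],
    [0, 0, 0, 0, 0],
  ],
)

```text
clock: 18.45
position: [0.5354, -0.0973, 0.1084]
tool_rot: [-3.142, 0.0, 1.376]
force: [-0.5, -0.4, -2.8]
grip_width: 0.0156
finger_force: 78.6
```

Emit:
jog_arm(
  motion=[
    [-0.01, 0, 0, 0, 0],
    [-0.01, 0, 0, 0, 0],
    [-0.01, 0, 0, 0, 0],
    [0, 0, 0, 0, 0],
  ],
)

```text
clock: 18.85
position: [0.5353, -0.0977, 0.1084]
tool_rot: [-3.141, -0.0, 1.376]
force: [1.1, 4.5, -3.8]
grip_width: 0.0158
finger_force: 78.6
```

Emit:
jog_arm(
  motion=[
    [-0.01, 0, 0, 0, 0],
    [-0.01, 0, 0, 0, 0],
    [0, 0, 0, 0, 0],
  ],
)

```text
clock: 19.15
position: [0.5353, -0.0978, 0.1084]
tool_rot: [-3.141, -0.001, 1.376]
force: [1.2, 7.8, -3.1]
grip_width: 0.0152
finger_force: 78.6
```

```bash
python3 look.py c8
```

```text
19.3 [ 0.5353 -0.0978  0.1084] yaw 1.3764486681972057 gap -0.0023475849669811473 lat -0.0008138463627166112 dz -0.00013239224259986582 F axial/lat/z 8.16489432842317 -0.2170205928658129 -2.781368321562281
```

View pics/c8.png

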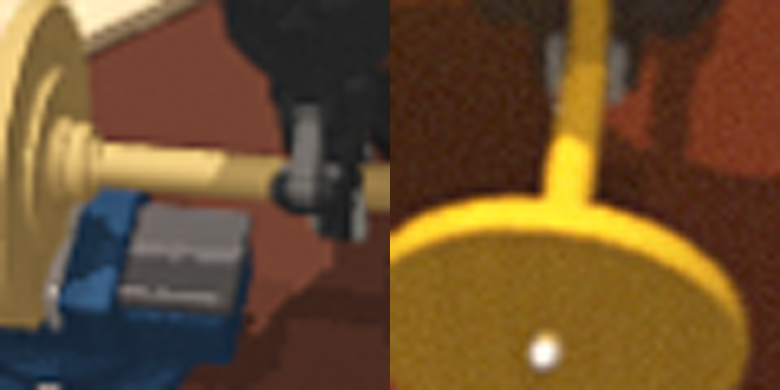

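Flange seated on the boss, the nipple sticks out of the back at (545,352), and the push is 8 N. Raising it to 12 N and holding.

Emit:
jog_arm(
  motion=[
    [-0.008, 0, 0, 0, 0],
    [-0.008, 0, 0, 0, 0],
    [0, 0, 0, 0, 0],
    [0, 0, 0, 0, 0],
    [0, 0, 0, 0, 0],
  ],
)

```text
clock: 19.85
position: [0.5353, -0.0978, 0.1084]
tool_rot: [-3.141, -0.001, 1.377]
force: [1.6, 10.3, -3.0]
grip_width: 0.0159
finger_force: 78.7
```

```bash
python3 look.py c9
```

```text
20.0 [ 0.5353 -0.0978  0.1084] yaw 1.3768194764493602 gap -0.00235213405377794 lat -0.0007531590766592395 dz -0.00012736441794983233 F axial/lat/z 10.651831164639434 -0.4637040414201302 -3.0639357644276997
```

Emit:
jog_arm(
  motion=[
    [-0.008, 0, 0, 0, 0],
    [0, 0, 0, 0, 0],
    [0, 0, 0, 0, 0],
    [0, 0, 0, 0, 0],
    [0, 0, 0, 0, 0],
    [0, 0, 0, 0, 0],
    [0, 0, 0, 0, 0],
    [0, 0, 0, 0, 0],
    [0, 0, 0, 0, 0],
    [0, 0, 0, 0, 0],
    [0, 0, 0, 0, 0],
    [0, 0, 0, 0, 0],
  ],
)

```text
clock: 21.25
position: [0.5353, -0.0978, 0.1084]
tool_rot: [-3.141, -0.002, 1.377]
force: [2.9, 11.0, -2.3]
grip_width: 0.0158
finger_force: 78.7
```

Emit:
jog_arm(
  motion=[
    [0, 0, 0, 0, 0],
    [0, 0, 0, 0, 0],
    [0, 0, 0, 0, 0],
    [0, 0, 0, 0, 0],
    [0, 0, 0, 0, 0],
    [0, 0, 0, 0, 0],
    [0, 0, 0, 0, 0],
    [0, 0, 0, 0, 0],
    [0, 0, 0, 0, 0],
    [0, 0, 0, 0, 0],
    [0, 0, 0, 0, 0],
    [0, 0, 0, 0, 0],
  ],
)

```text
clock: 22.45
position: [0.5354, -0.0978, 0.1084]
tool_rot: [-3.141, -0.002, 1.377]
force: [2.2, 11.4, -3.0]
grip_width: 0.0158
finger_force: 78.7
```

Emit:
jog_arm(
  motion=[
    [0, 0, 0, 0, 0],
    [0, 0, 0, 0, 0],
    [0, 0, 0, 0, 0],
    [0, 0, 0, 0, 0],
    [0, 0, 0, 0, 0],
    [0, 0, 0, 0, 0],
    [0, 0, 0, 0, 0],
    [0, 0, 0, 0, 0],
    [0, 0, 0, 0, 0],
    [0, 0, 0, 0, 0],
    [0, 0, 0, 0, 0],
    [0, 0, 0, 0, 0],
  ],
)

```text
clock: 23.65
position: [0.5354, -0.0978, 0.1084]
tool_rot: [-3.142, -0.002, 1.377]
force: [1.7, 11.2, -3.5]
grip_width: 0.0154
finger_force: 78.7
```

```bash
python3 look.py c10
```

```text
23.8 [ 0.5354 -0.0978  0.1084] yaw 1.3769989015549244 gap -0.002383466397471124 lat -0.0007082384812537301 dz -0.00012768138732952017 F axial/lat/z 11.843540917570941 0.03893903004112742 -3.020597516433723
```

```bash
python3 -c "
from workcell import bot
print(bot.job_done())"
```

```text
the job is handed in; nothing more can be done
None
```

The job is handed in: the stem is seated on the lamp base and still gripped, and the push read about 11–12 N over the last 3.8 s. The hand-in returned no verdict, so I can't confirm the judged result.

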